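Set a cordless drill for drilling at the hardware-aisle bench

TASK

Get the cordless drill ready to drill forwards, using only your fingertips while it lies there on its side: press the direction button above the trigger fully in, and roll the black knurled collar behind the chuck until its long white line has clicked into line with the white pointer on the gearbox. Don't pick the drill up or push it out of its place, and leave the things around it alone.

Things in the scene. Friction and masses are not known exactly. Their poses are not given: they have to be found in the camera images.
- drill: Loose cordless drill, 1.5 to 2.1 kg, lying on its side, 198 mm long, 250 mm from housing to battery, at most 74 mm high. Origin on the bench below the spindle axis (axis 37 mm up). +x along the spindle to the chuck, -y to the handle and battery, +z up. Along x: housing (radius 33 mm) -95 to 28 mm, collar 30 to 56, chuck (radius 21.5) to 103. It slides if pushed sideways with more than about 8 N.
- collar_crown (a point): Highest point of the knurled collar, mid-width, at (43, 0, 65) mm in the drill's frame; fixed to the drill, does not turn. The collar is a black ring of 28 mm radius, 26 mm wide. A fingertip pressed on it with 8 to 15 N and drawn sideways along the drill's y rolls it by friction; about 3 N at the rim takes it over a click.
- collar (a joint): Turn of the collar, rad. 0 = its long white line is uppermost, at the pointer: drilling. Grows as the crown moves towards the drill's -y (handle side). Detents click every 0.3927 rad (11 mm at the rim); let go, it snaps to the nearest. Starts 1 to 3 clicks below 0 (small dots; the line lies over on the side away from the handle). One click above 0 (two dashes) is hammer, wrong; a stop follows.
- pointer (a point): Tip of the white triangle on top of the gearbox that points at the collar's rear edge; drill frame (28, 0, 67) mm.
- dir_button_top (a point): Centre of the top face of the direction button, a grey bar 17 mm (drill x) by 13 mm (drill y) standing out of the neck above the trigger; it moves with the button. Drill frame at joint 0: (-18, -55, 66.5) mm. The neck around it is 57 mm above the bench (x -52 to 4 mm, y -20 to -70 mm); rubber pads on the housing reach 74 mm (y within 15 mm).
- dir_button (a joint): How far the direction button is pressed in, downward, m. 0 = 9.5 mm proud of the neck (reverse), 0.004 = middle (locked), 0.008 = fully in, 1.5 mm proud of the neck (forward). It starts between 0 and 0.004, moves against about 4.5 N of friction and stays where it is left.
- battery_end (a point): Middle of the outer face of the battery (74 mm high), drill frame (-30, -217, 37) mm. Fixed to the drill.
- chuck_tip (a point): Tip of the drill's chuck, on the spindle axis. Fixed to the drill.
- post_shoe: Bystander: galvanised post shoe, a 75 mm square socket 150 mm high on a 150 mm square foot plate. Origin under its centre.
- tape: Bystander: tape measure standing on edge, 74 x 40 x 68 mm high. Origin under its centre.
- screw_box: Bystander: cardboard box of screws, 95 x 58 x 55 mm high. Origin under its centre.
- bracket: Bystander: galvanised angle bracket, foot 90 x 65 mm, upright leg 90 mm high. Origin under the centre of its foot.

How it is judged:
By the outcome, as a careful person would: the job done as asked, in the order asked, and still so for the second after the job is handed in, with the robot touching nothing.
It also fails if it takes over 64 s, if anything falls off the work surface, if the arm or the gripper's body presses on something with over 40 N, if the wrist force passes 120 N, or if a joint passes its speed limit or range.

ROBOT

A 6-joint arm with a two-finger parallel gripper is mounted at the origin on the work surface. World frame = base frame: x ahead of the robot, y to its left, z up, the work surface at z = 0. Lengths are in m, angles in rad, forces in N, time in s.
With the tool pointing down it reaches from about 0.35 to 0.975 m from the base axis. Payload 4.9 kg.
Tool frame: the origin (TCP) lies on the mounting face of the last link; the fingertips stand 173 mm ahead of it and the grasp point (between the pads) lies 155 mm ahead of it; z points along the fingers, y is the direction in which the jaws open and shut (so a half turn about z gives the same grasp; the last joint's range is limited). The gripper opens to 85 mm and grips with 20 to 120 N. Pads are 22 mm wide; open, the fingers measure 114 mm over their backs; the gripper's body (76 mm by 85 mm) begins 54 mm behind the grasp point. The pads swing forward as they close: fully open they stand 13 mm farther back than shut.
Start: joints at [-1.314, 0.053, 1.613, -0, 1.476, -0.119], TCP at [0.229, -0.581, 0.405] pointing down, gripper open.
Joint ranges: [-3.01, 3.01], [-1.01, 2.22], [0.06, 2.58], [-1.02, 4.17], [0.09, 2.62], [-3.14, 3.14]. Speed limits (rad/s): [2.57, 2.57, 3.14, 3.14, 3.14, 3.14].

INTERFACE

Orientations are given as a unit quaternion [w, x, y, z].
In Python, from plant import manip gives the robot as it stands.
- The arm moves only by the tool play_rows, never from a script. Its argument "increments" is a list of rows, each an object with "offset": the shift along the tool's x, y, z in mm, a list of three; "twist": the turn about the tool's z in rad; "grip": the opening, from 0 (shut) to 1 (fully open). In form: [{"offset": [dx, dy, dz], "twist": twist, "grip": grip}, ...]. A call has 1 to 5 rows; each row is the pose to reach, as a shift and turn from the pose commanded when the call began, along the tool's axes at that moment; what a row does not reach only later rows make up. A row lasts 1/12 s, in which the tool goes at most 41.7 mm and 7.16 degrees, less where a joint would pass 70% of its speed; a pose out of reach is approached as far as the arm can. A call with a gripper value outside its range is refused whole. The fingers move at their own pace and stop on an object; the grip force is fixed at half the most. Time passes only in rows, so rows that repeat a pose let the fingers close. It gives the time, the measured TCP pose, the force and the opening at its end, in the units of the state.
- manip.state(): the state, without advancing time (a new reading comes with each control period).
- manip.grab_frame(name): name is "scene" or "side" or "wrist"; returns the picture (384x512x3 uint8, blue, green, red); there is no depth.
- manip.get_calibration(name): a dict with "fx", "fy", "cx", "cy" (pixels), "T" (4x4, takes a point from camera to world coordinates). Camera axes: x right, y down, z forward; pixel columns grow to the right and rows downward; lengths in m; the calibration is good to about 2 mm. A picture is of the moment at which its call begins: read the wrist's pose just before it. get_calibration takes no time and is no camera call; for the wrist camera it gives the pose at the moment of the call.
- manip.job_done(): hands the job in, once; it reports no verdict.
Trained networks look in the newest picture that a camera, given by its name, has taken for a name from the list of things; names that differ only in an ending like _2 or _b are one class to them, and where a whole thing is asked for, a point or a joint stands for the part that bears it (a point fixed in the world has none). Each returns a list of dicts, best first, with "p" (0 to 1); they miss things now and then, are a little off and sometimes report something else, mostly with a low value. They report only what shows in the picture. A call takes as long as a camera call.
- manip.boxes_of(query, camera): "xyz" ([x, y, z] in m, in the coordinates of the camera as it stood for that picture, good to about 4 mm: the middle of the surface that is visible of it).
- manip.tip_of(query, camera): "xyz" ([x, y, z] in m, in the coordinates of the camera as it stood for that picture, good to about 4 mm: a listed point, or the origin of a listed thing).
The state is a dict: "time": time; "joint_pos": joint angles; "joint_vel": joint speeds; "joint_efforts": joint torques, N m; "tool_pos": TCP position; "tool_rot": TCP orientation; "contact_force": force on the tool from outside, world axes, zero at the start; "ft_torque": the same for the moment, N m; "gripper_width": opening from 0.0 (shut) to 1.0 (fully open).
Only numpy, scipy, OpenCV 4.12 (cv2) and the standard library are available. Lean on these libraries where they do the work, as an engineer would, in place of code of your own. Each camera call takes 0.05 s, during which the arm holds its last target. There are 200 camera calls.

## Working session

There is one attempt and no reset: what is moved stays moved. The work goes in short steps, Python scripts to look and compute and a tool call to move; the robot and the scene stay as the last step left them, time stands still between calls to the robot, and variables do not carry over. Pictures are saved under pics/ and viewed, about 8 in all and at most 12, crops included, and the job is handed in when it is done.

Besides the shell and the picture viewer there is one more tool, called by a JSON object that holds its "fn" and its "kwargs". play_rows: Moves the arm, as the interface text tells. Its arguments: {"type":"object","properties":{"increments":{"type":"array"}},"required":["increments"]}

```bash
mkdir -p pics; cat > h.py <<'E'
import numpy as np, cv2
from plant import manip
def world(cam, xyz, T=None):
    T=np.array(manip.get_calibration(cam)["T"]) if T is None else T
    return (T@np.r_[xyz,1])[:3]
def proj(cam,p):
    c=manip.get_calibration(cam); q=np.linalg.inv(np.array(c["T"]))@np.r_[p,1]
    return c["fx"]*q[0]/q[2]+c["cx"], c["fy"]*q[1]/q[2]+c["cy"]
E
python3 - <<'E'
from h import *
s=manip.state(); print(s)
ims=[]
for c in ["scene","side","wrist"]:
    ims.append(manip.grab_frame(c)); k=manip.get_calibration(c); print(c,k["fx"],np.round(k["T"],3).tolist())
    for q in ["drill","collar_crown","pointer","dir_button_top","battery_end","chuck_tip"]:
        for d in manip.tip_of(q,c)[:1]: print(q,round(d["p"],2),np.round(world(c,d["xyz"]),4))
cv2.imwrite("pics/a.png",cv2.resize(np.hstack(ims[:2]),(1024,384))[:, :][:,:1024] if 0 else np.vstack([cv2.resize(ims[0],(400,300)),cv2.resize(ims[1],(400,300))]))
cv2.imwrite("pics/a_scene.png",cv2.resize(ims[0],(800,600)))
cv2.imwrite("pics/a_wrist.png",ims[2])
E
```

```text
{'time': 0.0, 'joint_pos': array([-1.31397573e+00,  5.33447165e-02,  1.61424506e+00, -2.40615160e-05,
        1.47599881e+00, -1.19030721e-01]), 'joint_vel': array([ 8.00681448e-04,  5.74132143e-05,  1.61781370e-03,  2.07591286e-03,
        3.99151879e-05, -1.84021888e-03]), 'joint_efforts': array([-1.21643821e-03, -3.93693924e+01, -3.70175028e+01, -1.48644267e-04,
        7.16950977e-03, -7.68500740e-06]), 'tool_pos': array([ 0.22932944, -0.58112849,  0.40349943]), 'tool_rot': array([-9.94772244e-04,  9.82393175e-01,  1.86822518e-01, -8.06474898e-05]), 'contact_force': array([-0.41725565,  0.2776148 , -0.49457656]), 'ft_torque': array([ 0.03144137, -0.02346593,  0.03954358]), 'gripper_width': 0.9994552713256708}
scene 351.250502971684 [[-0.722, 0.597, -0.35, 0.855], [0.691, 0.632, -0.35, 0.393], [0.012, -0.494, -0.869, 0.774], [0.0, 0.0, 0.0, 1.0]]
drill 0.62 [ 0.6287  0.0876 -0.0028]
collar_crown 0.57 [0.6208 0.049  0.0682]
pointer 0.95 [0.6217 0.0605 0.0691]
dir_button_top 0.39 [0.5779 0.117  0.0601]
battery_end 0.73 [0.4297 0.1637 0.0352]
chuck_tip 0.72 [ 0.6053 -0.0086  0.0362]
side 442.01491063936544 [[-0.834, -0.333, 0.439, 0.104], [-0.551, 0.475, -0.686, 0.821], [0.02, -0.814, -0.58, 0.672], [0.0, 0.0, 0.0, 1.0]]
drill 0.91 [0.6246 0.0886 0.0054]
collar_crown 0.82 [0.6111 0.047  0.0669]
pointer 0.75 [0.6225 0.0594 0.0676]
dir_button_top 0.54 [0.5807 0.1188 0.06  ]
battery_end 0.55 [0.4202 0.1704 0.0373]
chuck_tip 0.62 [ 0.6045 -0.0101  0.0371]
wrist 292.5028323839994 [[0.367, -0.898, -0.244, 0.291], [-0.93, -0.354, -0.097, -0.557], [0.0, 0.263, -0.965, 0.373], [0.0, 0.0, 0.0, 1.0]]
```

View pics/a_scene.png

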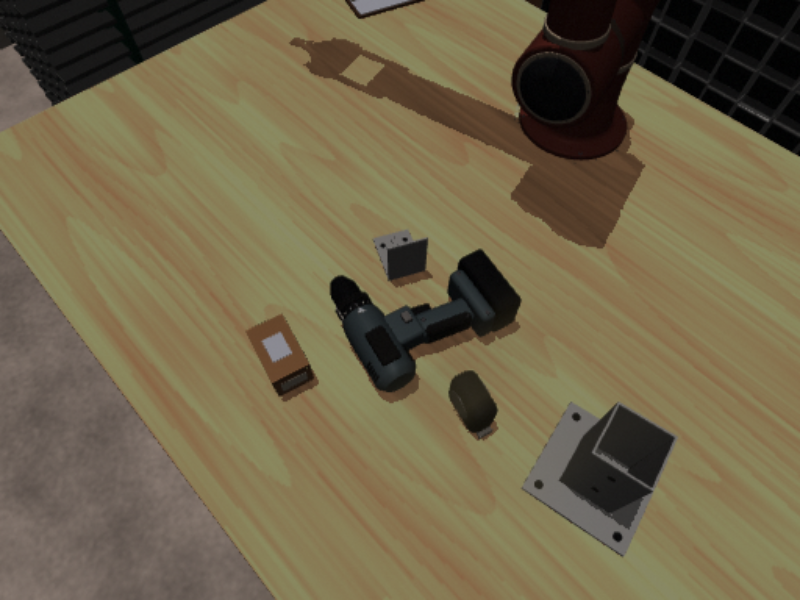

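{"fn": "play_rows", "kwargs": {"increments": [{"offset": [31,-26,0],"twist": 0,"grip": 0},{"offset": [62,-53,0],"twist": 0,"grip": 0},{"offset": [94,-80,0],"twist": 0,"grip": 0},{"offset": [125,-107,0],"twist": 0,"grip": 0},{"offset": [156,-133,0],"twist": 0,"grip": 0}]}}

```text
time: 1.47
tool_pos: [0.3261, -0.3986, 0.4047]
tool_rot: [0.0, 0.982, 0.186, 0.0]
contact_force: [1.8, -0.5, -0.3]
gripper_width: 0.299
```

{"fn": "play_rows", "kwargs": {"increments": [{"offset": [31,-26,0],"twist": 0,"grip": 0},{"offset": [62,-53,0],"twist": 0,"grip": 0},{"offset": [94,-80,0],"twist": 0,"grip": 0},{"offset": [125,-107,0],"twist": 0,"grip": 0},{"offset": [156,-133,0],"twist": 0,"grip": 0}]}}

```text
time: 1.88
tool_pos: [0.4223, -0.2174, 0.4051]
tool_rot: [0.0, 0.982, 0.187, 0.0]
contact_force: [0.7, -1.2, 0.2]
gripper_width: 0.001
```

{"fn": "play_rows", "kwargs": {"increments": [{"offset": [31,-26,0],"twist": -0.12,"grip": 0},{"offset": [62,-53,0],"twist": -0.24,"grip": 0},{"offset": [94,-80,0],"twist": -0.36,"grip": 0},{"offset": [125,-107,0],"twist": -0.48,"grip": 0},{"offset": [156,-133,0],"twist": -0.6,"grip": 0}]}}

```text
time: 2.3
tool_pos: [0.5187, -0.0362, 0.4051]
tool_rot: [0.0, 0.882, 0.472, 0.0]
contact_force: [1.5, -0.6, 0.7]
gripper_width: -0.001
```

```bash
cat >> h.py <<'E'
from scipy.spatial.transform import Rotation as Ro
from scipy.optimize import least_squares
P={"collar_crown":(43,0,65),"pointer":(28,0,67),"battery_end":(-30,-217,37),"chuck_tip":(103,0,37),"drill":(0,0,0),"dir_button_top":(-18,-55,65)}
def Rt(): 
    q=manip.state()["tool_rot"]; return Ro.from_quat([q[1],q[2],q[3],q[0]]).as_matrix()
def fit(obs):
    """obs: list of (name, world xyz, weight) -> x,y,theta"""
    def f(v):
        c,s=np.cos(v[2]),np.sin(v[2]); r=[]
        for n,p,w in obs:
            a=np.array(P[n])/1e3; r+=[w*(v[0]+c*a[0]-s*a[1]-p[0])*1e3,w*(v[1]+s*a[0]+c*a[1]-p[1])*1e3]
        return r
    return least_squares(f,[.627,.088,-1.79],loss="soft_l1",f_scale=4,x_scale=[.01,.01,.1]).x
def d2w(v,p):
    c,s=np.cos(v[2]),np.sin(v[2]); p=np.array(p)/1e3
    return np.array([v[0]+c*p[0]-s*p[1],v[1]+s*p[0]+c*p[1],p[2]])
def look(cams,v=None):
    obs=[]
    for c in cams:
        manip_T=np.array(manip.get_calibration(c)["T"]); manip.last=manip.grab_frame(c)
        for q in P:
            for d in manip.tip_of(q,c)[:1]:
                w=world(c,d["xyz"],manip_T); 
                if d["p"]>.3: obs.append((q,w,d["p"]))
    return obs
def goto(v,p):
    """tool-axis offset mm and twist so that the fingertip is at drill point p, tool y along drill y"""
    s=manip.state(); R=Rt(); tip=s["tool_pos"]+R[:,2]*.173
    off=R.T@(d2w(v,p)-tip)*1e3; ty=np.arctan2(R[1,1],R[0,1]); dy=v[2]+np.pi/2
    e=(dy-ty+np.pi)%(2*np.pi)-np.pi
    c,sn=np.cos(v[2]),np.sin(v[2]); d=tip-d2w(v,(0,0,0))
    print("t",round(s["time"],2),"tip in drill mm",np.round([(c*d[0]+sn*d[1])*1e3,(-sn*d[0]+c*d[1])*1e3,d[2]*1e3],1),"off",np.round(off,1),"twist",round(-e,3),"F",np.round(s["contact_force"],1))
E
python3 - <<'E'
from h import *
obs=look(["scene","side","wrist"]); v=fit(obs); print(v)
for n,p,w in obs: print(n,np.round((p-d2w(v,P[n]))*1e3,1),round(w,2))
np.save("v.npy",v); goto(v,(0,-30,190)); print(np.round(Rt(),3), manip.state()["joint_pos"])
E
```

```text
[ 0.62774757  0.08777141 -1.8029907 ]
collar_crown [-0.6  1.4  1.3] 0.69
pointer [2.9 1.8 4. ] 0.57
battery_end [ 2.9  1.3 -0.8] 0.57
chuck_tip [ 5.4  3.3 -0.5] 0.98
drill [-3.5 -2.6 -3.1] 0.83
dir_button_top [ 0.6  0.4 -4.7] 0.57
collar_crown [-5.9 -0.1  1. ] 0.69
pointer [ 1.3 -2.4 -3.3] 0.75
battery_end [-2.4  1.2 -2.6] 0.6
chuck_tip [-0.8  0.6 -1.1] 0.68
dir_button_top [ 40.6 -56.7   1.5] 0.61
collar_crown [-3.2 -3.7  0.3] 0.63
pointer [-3.8 -1.8 -1.4] 0.96
battery_end [-0.4 -0.2  0.7] 0.8
chuck_tip [1.1 2.2 3.4] 0.98
drill [-0.   1.2  1. ] 0.93
dir_button_top [ 1.   1.7 -3.7] 0.48
t 3.35 tip in drill mm [148.  -77.5 231.7] off [155.2  -8.1  41.7] twist -0.363 F [ 0.2  0.  -0.9]
[[ 0.56   0.828  0.   ]
 [ 0.828 -0.56   0.   ]
 [ 0.     0.    -1.   ]] [-2.17248177e-01 -2.02449478e-01  1.85447731e+00  1.41732965e-05
  1.48954649e+00  3.77686359e-01]
```

{"fn": "play_rows", "kwargs": {"increments": [{"offset": [35,-2,15],"twist": -0.09,"grip": 0},{"offset": [70,-4,30],"twist": -0.18,"grip": 0},{"offset": [105,-6,45],"twist": -0.27,"grip": 0},{"offset": [135,-8,60],"twist": -0.363,"grip": 0},{"offset": [135,-8,60],"twist": -0.363,"grip": 0}]}}

```text
time: 3.77
tool_pos: [0.5878, 0.0815, 0.3405]
tool_rot: [-0.002, 0.782, 0.623, -0.002]
contact_force: [-1.0, -0.6, 0.6]
gripper_width: 0.001
```

```bash
python3 - <<'E'
from h import *
im=manip.grab_frame("wrist")
cv2.imwrite("pics/b.png",cv2.resize(im,(800,600),interpolation=cv2.INTER_CUBIC))
v=np.load("v.npy"); goto(v,(-18,-55,80))
for q in ["pointer","collar_crown","dir_button_top","chuck_tip","drill"]:
    for d in manip.tip_of(q,"wrist")[:1]: print(q,d["p"],np.round((world("wrist",d["xyz"])-d2w(v,P[q]))*1e3,1))
    print(np.round(np.array(proj("wrist",d2w(v,P[q])))*800/512))
E
```

```text
t 3.82 tip in drill mm [ 17.2 -38.3 168.9] off [ 35.3 -16.2  89. ] twist 0.004 F [-0.4  0.7  0.3]
pointer 0.77 [-6.4 -6.8  3.7]
[472. 316.]
collar_crown 0.58 [ 1.7 -4.6  1.3]
[469. 338.]
dir_button_top 0.59 [168.3 -98.8 -57.2]
[370. 231.]
chuck_tip 0.72 [ 1.3 -2.8  4.8]
[458. 407.]
drill 0.16 [-146.8  -92.9    2.9]
[456. 246.]
```

View pics/b.png

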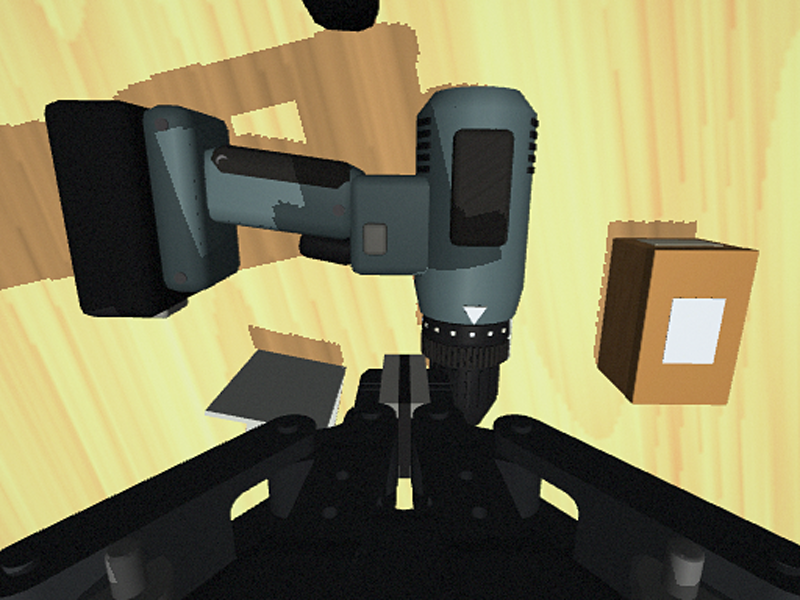

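```bash
python3 - <<'E'
from h import *
im=cv2.imread("pics/b.png")
a=cv2.resize(im[290:380,400:535],(800,533),interpolation=cv2.INTER_CUBIC)
cv2.imwrite("pics/b2.png",a)
s=manip.state();R=Rt()
for x in (-11,0,11): print(x,np.round(np.array(proj("wrist",s["tool_pos"]+R@np.array([x/1e3,0,.173])))*800/512))
E
```

```text
-11 [404. 409.]
0 [404. 379.]
11 [404. 349.]
```

View pics/b2.png

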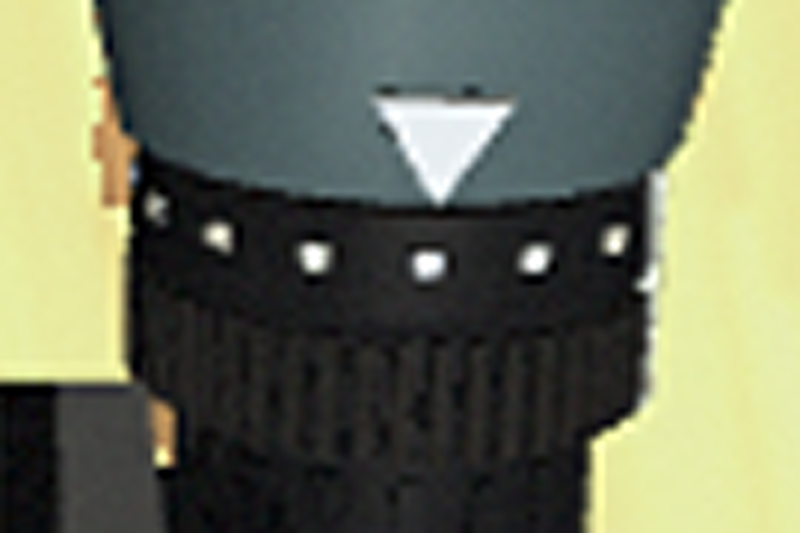

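{"fn": "play_rows", "kwargs": {"increments": [{"offset": [12,-5,30],"twist": 0.004,"grip": 0},{"offset": [24,-10,60],"twist": 0.004,"grip": 0},{"offset": [34,-15,85],"twist": 0.004,"grip": 0},{"offset": [34,-15,94],"twist": 0.004,"grip": 0},{"offset": [34,-15,96],"twist": 0.004,"grip": 0}]}}

```text
time: 4.48
tool_pos: [0.5795, 0.1137, 0.2467]
tool_rot: [-0.001, 0.786, 0.619, -0.002]
contact_force: [-0.5, -0.4, -0.1]
gripper_width: -0.005
```

```bash
python3 - <<'E'
from h import *
v=np.load("v.npy"); v[:2]=d2w(v,(1,1,0))[:2]; np.save("v.npy",v)
im=manip.grab_frame("wrist"); cv2.imwrite("pics/c.png",cv2.resize(im,(800,600))[100:500,150:650])
goto(v,(-18,-55,70))
E
```

```text
t 4.53 tip in drill mm [-15.1 -53.3  75.3] off [ 2.9 -1.7  5.3] twist -0.005 F [-0.  -0.   0.3]
```

View pics/c.png

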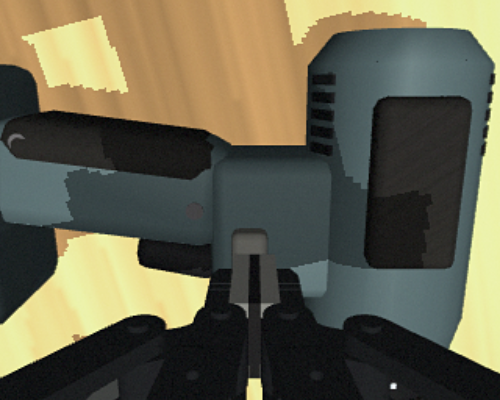

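{"fn": "play_rows", "kwargs": {"increments": [{"offset": [4,-1.7,4],"twist": -0.005,"grip": 0},{"offset": [4,-1.7,7],"twist": -0.005,"grip": 0},{"offset": [4,-1.7,9],"twist": -0.005,"grip": 0},{"offset": [4,-1.7,11],"twist": -0.005,"grip": 0},{"offset": [4,-1.7,12],"twist": -0.005,"grip": 0}]}}

```text
time: 4.95
tool_pos: [0.5801, 0.1185, 0.2372]
tool_rot: [0.0, 0.784, 0.621, 0.0]
contact_force: [-0.2, -0.4, 3.7]
gripper_width: 0.002
```

{"fn": "play_rows", "kwargs": {"increments": [{"offset": [0,0,1],"twist": 0,"grip": 0},{"offset": [0,0,1.5],"twist": 0,"grip": 0},{"offset": [0,0,2],"twist": 0,"grip": 0}]}}

```text
time: 5.2
tool_pos: [0.5801, 0.1185, 0.2355]
tool_rot: [0.0, 0.784, 0.621, 0.0]
contact_force: [-1.9, -1.3, 4.2]
gripper_width: -0.001
```

```bash
python3 -c "
from h import *
goto(np.load('v.npy'),(-18,-55,58))"
```

```text
t 5.2 tip in drill mm [-20.  -54.2  62.5] off [-2.  -0.8  4.5] twist 0.001 F [-1.9 -1.3  4.2]
```

{"fn": "play_rows", "kwargs": {"increments": [{"offset": [0,0,1],"twist": 0,"grip": 0},{"offset": [0,0,2],"twist": 0,"grip": 0},{"offset": [0,0,3],"twist": 0,"grip": 0},{"offset": [0,0,3],"twist": 0,"grip": 0}]}}

```text
time: 5.53
tool_pos: [0.5801, 0.1186, 0.2319]
tool_rot: [0.0, 0.784, 0.621, 0.0]
contact_force: [0.4, -1.2, 4.0]
gripper_width: -0.004
```

{"fn": "play_rows", "kwargs": {"increments": [{"offset": [0,0,1],"twist": 0,"grip": 0},{"offset": [0,0,1],"twist": 0,"grip": 0}]}}

```text
time: 5.7
tool_pos: [0.5802, 0.1186, 0.2319]
tool_rot: [0.0, 0.784, 0.621, 0.0]
contact_force: [-3.0, -2.4, 9.9]
gripper_width: 0.0
```

{"fn": "play_rows", "kwargs": {"increments": [{"offset": [0,0,1],"twist": 0,"grip": 0},{"offset": [0,0,1],"twist": 0,"grip": 0}]}}

```text
time: 5.87
tool_pos: [0.5803, 0.1186, 0.2318]
tool_rot: [0.0, 0.784, 0.621, -0.0]
contact_force: [-5.6, -2.3, 14.5]
gripper_width: -0.005
```

{"fn": "play_rows", "kwargs": {"increments": [{"offset": [0,0,-8],"twist": 0,"grip": 0},{"offset": [0,0,-40],"twist": 0,"grip": 0},{"offset": [-30,30,-40],"twist": 0,"grip": 0},{"offset": [-55,50,-40],"twist": 0,"grip": 0},{"offset": [-68,61,-35],"twist": 0,"grip": 0}]}}

```text
time: 6.28
tool_pos: [0.6252, 0.0364, 0.2661]
tool_rot: [0.001, 0.784, 0.62, 0.001]
contact_force: [-1.1, 0.2, 0.1]
gripper_width: -0.003
```

```bash
python3 - <<'E'
from h import *
v=np.load("v.npy")
obs=look(["scene","side"]); u=fit(obs); print(v,u)
cv2.imwrite("pics/d.png",np.hstack([cv2.resize(manip.grab_frame(c)[y:y+150,x:x+200],(400,300),interpolation=cv2.INTER_CUBIC) for c,x,y in [("scene",180,150)]+[("side",*[int(max(0,q-d)) for q,d in zip(proj("side",d2w(v,(20,-20,60))),(100,75))])]]))
goto(v,(47,7,75))
E
```

```text
[ 0.62849062  0.08656814 -1.8029907 ] [ 0.62733468  0.08857351 -1.80990585]
t 7.08 tip in drill mm [47.8  6.3 91.8] off [ 0.7  0.7 16.8] twist 0.001 F [-0.2 -0.9  0.5]
```

View pics/d.png

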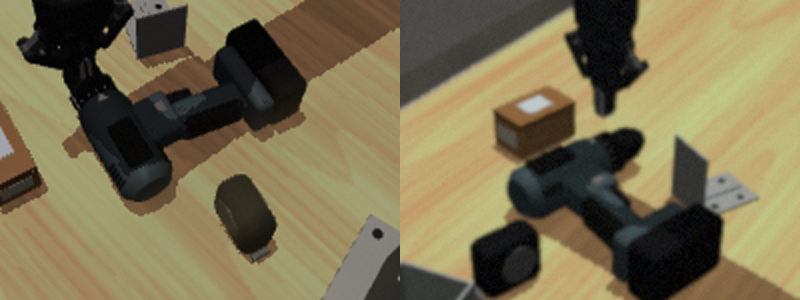

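{"fn": "play_rows", "kwargs": {"increments": [{"offset": [0,0.7,12],"twist": 0,"grip": 0},{"offset": [0,0.7,20],"twist": 0,"grip": 0},{"offset": [0,0.7,24],"twist": 0,"grip": 0},{"offset": [0,0.7,25.5],"twist": 0,"grip": 0},{"offset": [0,0.7,26.5],"twist": 0,"grip": 0}]}}

```text
time: 7.5
tool_pos: [0.6244, 0.0382, 0.2382]
tool_rot: [-0.0, 0.784, 0.621, -0.001]
contact_force: [-1.6, -0.1, 6.0]
gripper_width: 0.001
```

{"fn": "play_rows", "kwargs": {"increments": [{"offset": [0,0,1],"twist": 0,"grip": 0},{"offset": [0,0,1],"twist": 0,"grip": 0}]}}

```text
time: 7.67
tool_pos: [0.6248, 0.0381, 0.2381]
tool_rot: [0.001, 0.784, 0.621, 0.0]
contact_force: [-1.1, 0.1, 5.7]
gripper_width: 0.001
```

{"fn": "play_rows", "kwargs": {"increments": [{"offset": [0,0,1],"twist": 0,"grip": 0},{"offset": [0,0,1],"twist": 0,"grip": 0}]}}

```text
time: 7.83
tool_pos: [0.6253, 0.038, 0.2379]
tool_rot: [0.001, 0.784, 0.621, 0.001]
contact_force: [-0.2, -1.0, 6.5]
gripper_width: 0.001
```

{"fn": "play_rows", "kwargs": {"increments": [{"offset": [0,0,1],"twist": 0,"grip": 0},{"offset": [0,0,1],"twist": 0,"grip": 0}]}}

```text
time: 8.0
tool_pos: [0.6258, 0.0378, 0.2377]
tool_rot: [0.002, 0.784, 0.621, 0.002]
contact_force: [0.5, -0.9, 8.4]
gripper_width: 0.001
```

{"fn": "play_rows", "kwargs": {"increments": [{"offset": [0,-1,0],"twist": 0,"grip": 0},{"offset": [0,-2,0],"twist": 0,"grip": 0},{"offset": [0,-3,0],"twist": 0,"grip": 0},{"offset": [0,-4,0],"twist": 0,"grip": 0}]}}

```text
time: 8.33
tool_pos: [0.622, 0.0387, 0.2382]
tool_rot: [0.002, 0.784, 0.621, 0.002]
contact_force: [0.3, -2.9, 8.6]
gripper_width: -0.0
```

```bash
python3 -c "
from h import *
goto(np.load('v.npy'),(47,-7,65))"
```

```text
t 8.33 tip in drill mm [48.1  5.8 65.2] off [  1.1 -12.8   0.1] twist 0.001 F [ 0.3 -2.9  8.6]
```

{"fn": "play_rows", "kwargs": {"increments": [{"offset": [0,-1,0.7],"twist": 0,"grip": 0},{"offset": [0,-2,0.7],"twist": 0,"grip": 0},{"offset": [0,-3,0.7],"twist": 0,"grip": 0},{"offset": [0,-4,0.7],"twist": 0,"grip": 0}]}}

```text
time: 8.67
tool_pos: [0.6187, 0.0394, 0.2382]
tool_rot: [0.003, 0.784, 0.621, 0.003]
contact_force: [1.5, -1.8, 11.0]
gripper_width: 0.001
```

{"fn": "play_rows", "kwargs": {"increments": [{"offset": [0,-1,0],"twist": 0,"grip": 0},{"offset": [0,-2,0],"twist": 0,"grip": 0},{"offset": [0,-3,0],"twist": 0,"grip": 0},{"offset": [0,-4,0],"twist": 0,"grip": 0}]}}

```text
time: 9.0
tool_pos: [0.6145, 0.0405, 0.2382]
tool_rot: [0.003, 0.784, 0.621, 0.002]
contact_force: [-1.1, -1.5, 12.8]
gripper_width: -0.001
```

```bash
python3 -c "
from h import *
goto(np.load('v.npy'),(47,-7,65))"
```

```text
t 9.0 tip in drill mm [48.1 -1.8 65.2] off [ 1.1 -5.2  0.2] twist 0.001 F [-1.1 -1.5 12.8]
```

{"fn": "play_rows", "kwargs": {"increments": [{"offset": [0,-1,0],"twist": 0,"grip": 0},{"offset": [0,-2,0],"twist": 0,"grip": 0},{"offset": [0,-2,-6],"twist": 0,"grip": 0},{"offset": [35,-30,-50],"twist": 0,"grip": 0},{"offset": [40,-45,-70],"twist": 0,"grip": 0}]}}

```text
time: 9.42
tool_pos: [0.5791, 0.0884, 0.2991]
tool_rot: [-0.002, 0.785, 0.62, -0.002]
contact_force: [0.6, 0.1, -0.2]
gripper_width: -0.003
```

{"fn": "play_rows", "kwargs": {"increments": [{"offset": [0,-5,-30],"twist": 0,"grip": 0},{"offset": [0,-5,-30],"twist": 0,"grip": 0}]}}

```text
time: 9.58
tool_pos: [0.5757, 0.0908, 0.3384]
tool_rot: [0.003, 0.783, 0.622, 0.004]
contact_force: [2.2, -0.3, 1.1]
gripper_width: -0.003
```

```bash
cat > see.py <<'E'
from h import *
import sys
v=np.load("v.npy"); im=manip.grab_frame("wrist")
x,y=[int(q) for q in proj("wrist",d2w(v,(30,0,65)))]
y0=max(0,min(y-75,234)); x0=max(0,min(x-100,312)); print(x,y)
cv2.imwrite("pics/%s.png"%sys.argv[1],cv2.resize(im[y0:y0+150,x0:x0+200],(800,600),interpolation=cv2.INTER_CUBIC))
goto(v,(47,8,72))
E
python3 see.py e
```

```text
316 217
t 9.63 tip in drill mm [  8.3 -51.1 162.5] off [-39.   58.4  90.9] twist 0.002 F [ 0.6 -0.3 -0.8]
```

View pics/e.png

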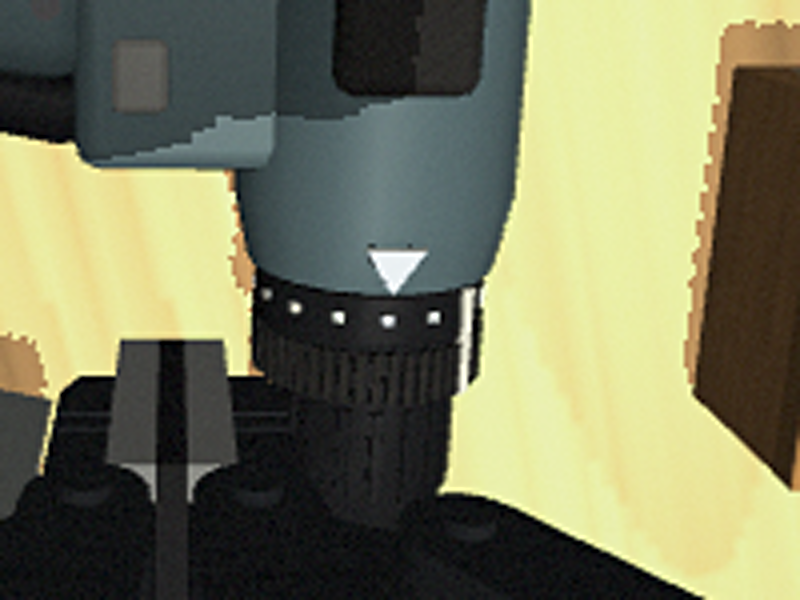

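{"fn": "play_rows", "kwargs": {"increments": [{"offset": [-20,28,20],"twist": 0,"grip": 0},{"offset": [-39,56,40],"twist": 0,"grip": 0},{"offset": [-39,57,75],"twist": 0,"grip": 0},{"offset": [-39,57,93],"twist": 0,"grip": 0},{"offset": [-39,57,95],"twist": 0,"grip": 0}]}}

```text
time: 10.05
tool_pos: [0.6239, 0.0363, 0.2378]
tool_rot: [0.003, 0.784, 0.62, 0.001]
contact_force: [-0.8, -4.7, 12.5]
gripper_width: -0.001
```

{"fn": "play_rows", "kwargs": {"increments": [{"offset": [0,0,1.5],"twist": 0,"grip": 0},{"offset": [0,0,3],"twist": 0,"grip": 0},{"offset": [0,0,4],"twist": 0,"grip": 0},{"offset": [0,0,4],"twist": 0,"grip": 0}]}}

```text
time: 10.38
tool_pos: [0.6247, 0.0362, 0.2372]
tool_rot: [0.006, 0.784, 0.621, 0.003]
contact_force: [3.0, -7.5, 17.1]
gripper_width: 0.001
```

```bash
python3 -c "
from h import *
goto(np.load('v.npy'),(47,-7,65))"
```

```text
t 10.38 tip in drill mm [50.3 10.  64.2] off [  3.3 -17.   -1. ] twist 0.001 F [ 3.  -7.5 17.1]
```

{"fn": "play_rows", "kwargs": {"increments": [{"offset": [2,0,-1.5],"twist": 0,"grip": 0},{"offset": [2,0,-1.5],"twist": 0,"grip": 0}]}}

```text
time: 10.55
tool_pos: [0.6243, 0.0382, 0.2377]
tool_rot: [0.005, 0.784, 0.621, 0.001]
contact_force: [0.8, -7.3, 15.9]
gripper_width: 0.003
```

{"fn": "play_rows", "kwargs": {"increments": [{"offset": [0,-1,0],"twist": 0,"grip": 0},{"offset": [0,-2,0],"twist": 0,"grip": 0},{"offset": [0,-3,0],"twist": 0,"grip": 0},{"offset": [0,-4,0],"twist": 0,"grip": 0},{"offset": [0,-5,0],"twist": 0,"grip": 0}]}}

```text
time: 10.97
tool_pos: [0.6195, 0.0393, 0.2381]
tool_rot: [0.005, 0.784, 0.621, 0.001]
contact_force: [0.5, -8.6, 16.8]
gripper_width: 0.007
```

{"fn": "play_rows", "kwargs": {"increments": [{"offset": [0,-1,0],"twist": 0,"grip": 0},{"offset": [0,-2,0],"twist": 0,"grip": 0},{"offset": [0,-3,0],"twist": 0,"grip": 0},{"offset": [0,-4,0],"twist": 0,"grip": 0}]}}

```text
time: 11.3
tool_pos: [0.6157, 0.0402, 0.2382]
tool_rot: [0.005, 0.784, 0.621, 0.001]
contact_force: [-1.2, -8.3, 17.5]
gripper_width: -0.002
```

```bash
python3 -c "
from h import *
goto(np.load('v.npy'),(47,-7,65))"
```

```text
t 11.3 tip in drill mm [48.7 -0.2 65.2] off [ 1.7 -6.9  0.1] twist 0.001 F [-1.2 -8.3 17.5]
```

{"fn": "play_rows", "kwargs": {"increments": [{"offset": [-1,-1,-0.7],"twist": 0,"grip": 0},{"offset": [-1.5,-2,-0.7],"twist": 0,"grip": 0},{"offset": [-1.5,-3,-0.7],"twist": 0,"grip": 0},{"offset": [-1.5,-4,-0.7],"twist": 0,"grip": 0}]}}

```text
time: 11.63
tool_pos: [0.6109, 0.0408, 0.2381]
tool_rot: [0.003, 0.784, 0.621, 0.002]
contact_force: [-2.7, -3.5, 16.6]
gripper_width: 0.0
```

```bash
python3 -c "
from h import *
goto(np.load('v.npy'),(47,-7,65))"
```

```text
t 11.63 tip in drill mm [48.8 -5.6 65.1] off [ 1.8 -1.4  0.1] twist 0.001 F [-2.7 -3.5 16.6]
```

{"fn": "play_rows", "kwargs": {"increments": [{"offset": [0,0,-3],"twist": 0,"grip": 0},{"offset": [0,0,-20],"twist": 0,"grip": 0},{"offset": [30,-20,-50],"twist": 0,"grip": 0},{"offset": [40,-45,-75],"twist": 0,"grip": 0},{"offset": [40,-48,-100],"twist": 0,"grip": 0}]}}

```text
time: 12.05
tool_pos: [0.569, 0.0939, 0.333]
tool_rot: [-0.002, 0.783, 0.622, -0.002]
contact_force: [1.0, -0.6, 0.4]
gripper_width: 0.0
```

```bash
python3 see.py f
```

```text
321 218
t 12.1 tip in drill mm [  6.4 -56.5 166.7] off [-41.   63.9  94.9] twist 0.003 F [2.4 1.1 3.4]
```

View pics/f.png

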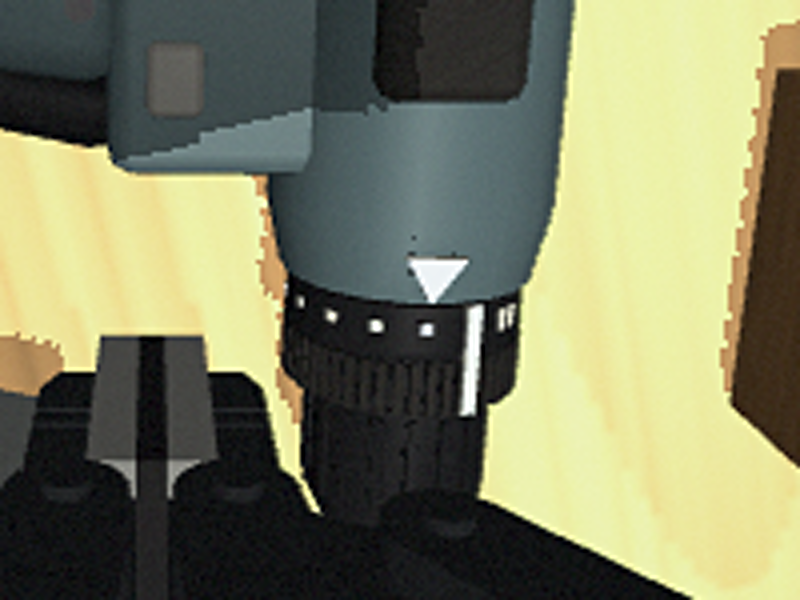

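{"fn": "play_rows", "kwargs": {"increments": [{"offset": [-20,30,20],"twist": 0,"grip": 0},{"offset": [-38,58,40],"twist": 0,"grip": 0},{"offset": [-40,62,70],"twist": 0,"grip": 0},{"offset": [-40,62,80],"twist": 0,"grip": 0},{"offset": [-40,62,80],"twist": 0,"grip": 0}]}}

```text
time: 12.52
tool_pos: [0.6206, 0.0382, 0.2484]
tool_rot: [-0.004, 0.784, 0.62, -0.004]
contact_force: [-0.0, 0.0, -1.2]
gripper_width: 0.001
```

```bash
python3 -c "
from h import *
goto(np.load('v.npy'),(47,7,66))"
```

```text
t 12.52 tip in drill mm [49.1  1.6 75.5] off [2.2 5.5 9.4] twist -0.0 F [-0.   0.  -1.2]
```

{"fn": "play_rows", "kwargs": {"increments": [{"offset": [1,3,5],"twist": 0,"grip": 0},{"offset": [1,3,6],"twist": 0,"grip": 0},{"offset": [1,3,6],"twist": 0,"grip": 0},{"offset": [1,3,6],"twist": 0,"grip": 0}]}}

```text
time: 12.85
tool_pos: [0.626, 0.0395, 0.2502]
tool_rot: [0.001, 0.784, 0.621, 0.001]
contact_force: [-0.4, 0.0, 1.2]
gripper_width: -0.002
```

```bash
python3 -c "
from h import *
goto(np.load('v.npy'),(47,7,65))"
```

```text
t 12.85 tip in drill mm [46.3  8.8 77.2] off [-0.7 -1.8 12.2] twist 0.002 F [-0.4  0.   1.2]
```

Settled. Now press with about 2 mm of overtravel and draw.

{"fn": "play_rows", "kwargs": {"increments": [{"offset": [-1,-1.8,6],"twist": 0,"grip": 0},{"offset": [-1,-1.8,10],"twist": 0,"grip": 0},{"offset": [-1,-1.8,12],"twist": 0,"grip": 0},{"offset": [-1,-1.8,13],"twist": 0,"grip": 0},{"offset": [-1,-1.8,14],"twist": 0,"grip": 0}]}}

```text
time: 13.27
tool_pos: [0.625, 0.0383, 0.2378]
tool_rot: [0.002, 0.784, 0.621, 0.002]
contact_force: [0.1, -0.7, 12.7]
gripper_width: -0.001
```

{"fn": "play_rows", "kwargs": {"increments": [{"offset": [0,-1,0.3],"twist": 0,"grip": 0},{"offset": [0,-2,0.3],"twist": 0,"grip": 0},{"offset": [0,-3,0.3],"twist": 0,"grip": 0},{"offset": [0,-4,0.3],"twist": 0,"grip": 0},{"offset": [0,-5,0.3],"twist": 0,"grip": 0}]}}

```text
time: 13.68
tool_pos: [0.6209, 0.0392, 0.2383]
tool_rot: [0.003, 0.784, 0.621, 0.003]
contact_force: [3.3, -1.9, 9.2]
gripper_width: 0.001
```

```bash
python3 -c "
from h import *
goto(np.load('v.npy'),(47,-5,65))"
```

```text
t 13.68 tip in drill mm [47.7  5.1 65.3] off [  0.7 -10.1   0.2] twist 0.001 F [ 3.3 -1.9  9.2]
```

{"fn": "play_rows", "kwargs": {"increments": [{"offset": [0,-1,0.4],"twist": 0,"grip": 0},{"offset": [0,-2,0.4],"twist": 0,"grip": 0},{"offset": [0,-3,0.4],"twist": 0,"grip": 0},{"offset": [0,-4,0.4],"twist": 0,"grip": 0},{"offset": [0,-5,0.4],"twist": 0,"grip": 0}]}}

```text
time: 14.1
tool_pos: [0.616, 0.0404, 0.2383]
tool_rot: [0.003, 0.784, 0.621, 0.003]
contact_force: [0.8, -1.2, 12.3]
gripper_width: 0.002
```

{"fn": "play_rows", "kwargs": {"increments": [{"offset": [0,-1,0],"twist": 0,"grip": 0},{"offset": [0,-2,0],"twist": 0,"grip": 0},{"offset": [0,-3,0],"twist": 0,"grip": 0}]}}

```text
time: 14.35
tool_pos: [0.6128, 0.0412, 0.2382]
tool_rot: [0.002, 0.784, 0.621, 0.002]
contact_force: [-1.2, -1.0, 13.4]
gripper_width: -0.001
```

```bash
python3 -c "
from h import *
goto(np.load('v.npy'),(47,-5,65))"
```

```text
t 14.35 tip in drill mm [47.7 -3.7 65.2] off [ 0.7 -1.3  0.2] twist 0.001 F [-1.2 -1.  13.4]
```

{"fn": "play_rows", "kwargs": {"increments": [{"offset": [0,0,-3],"twist": 0,"grip": 0},{"offset": [0,0,-20],"twist": 0,"grip": 0},{"offset": [30,-20,-50],"twist": 0,"grip": 0},{"offset": [40,-45,-75],"twist": 0,"grip": 0},{"offset": [40,-48,-100],"twist": 0,"grip": 0}]}}

```text
time: 14.77
tool_pos: [0.5711, 0.0938, 0.3341]
tool_rot: [-0.002, 0.783, 0.622, -0.001]
contact_force: [0.8, -0.4, 0.0]
gripper_width: -0.003
```

{"fn": "play_rows", "kwargs": {"increments": [{"offset": [0,0,0],"twist": 0,"grip": 0},{"offset": [0,0,0],"twist": 0,"grip": 0},{"offset": [0,0,0],"twist": 0,"grip": 0},{"offset": [0,0,0],"twist": 0,"grip": 0}]}}

```text
time: 15.1
tool_pos: [0.5731, 0.091, 0.3319]
tool_rot: [-0.001, 0.784, 0.621, -0.001]
contact_force: [-0.4, -0.8, -0.5]
gripper_width: -0.0
```

```bash
python3 see.py g; python3 - <<'E'
from h import *
v=np.load("v.npy")
u=fit(look(["scene","side","wrist"])); print(u,u-v)
for d in manip.tip_of("dir_button_top","wrist")[:1]: print(d["p"],world("wrist",d["xyz"]),d2w(v,(-18,-55,58.5)))
E
```

```text
323 218
t 15.15 tip in drill mm [  8.6 -55.4 158.8] off [-38.4  63.7  86.6] twist 0.001 F [0.3 0.2 1.1]
[ 0.62768392  0.08936238 -1.79831282] [-0.0008067   0.00279424  0.00467788]
0.8 [0.57854558 0.12010602 0.05584647] [0.57910866 0.11674133 0.0585    ]
```

View pics/g.png

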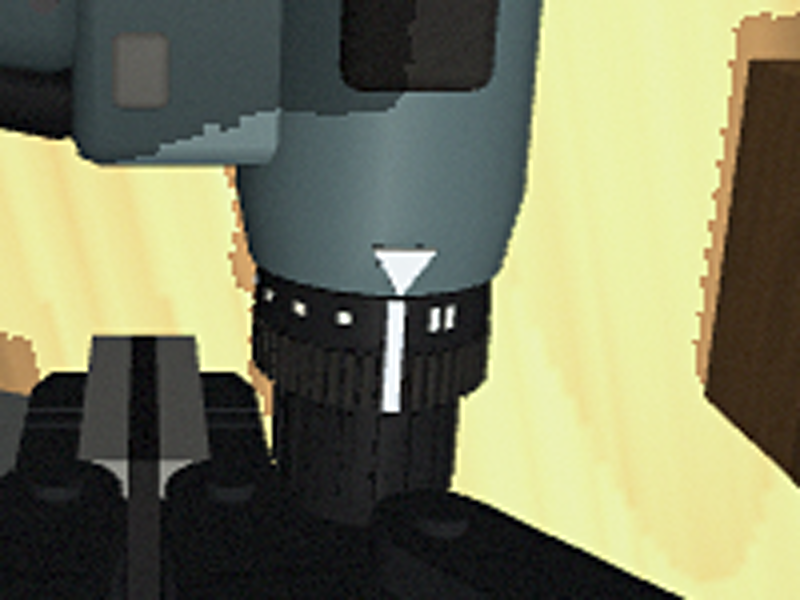

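The long white line at (396, 300–410) now sits under the pointer tip at (403, 295). Its few pixels of offset match the earlier detented dots. The button at (141, 70) is low, and the drill is where it was.

```bash
python3 -c "
from h import *
print(manip.job_done(), manip.state()['time'])"
```

```text
the job is handed in; nothing more can be done
the job is handed in; nothing more can be done
```

The drill is set to drill forwards, and I handed the job in about 15 s into the 64 s allowed. I pressed the direction button first, then turned the collar.

- **Direction button:** I pressed it until it stopped moving, at a push of 14.5 N. The fingertip was then 58.8 mm above the bench, against 58.5 mm expected for fully in.
- **Collar:** It started three clicks short. I rolled it forward in three strokes of one click each and checked the first two strokes from the wrist camera. The last picture shows the long white line at the pointer. It sits a few pixels to one side, the same small offset the dots showed at earlier clicks.
- **Drill position:** The final fit differs from the first by about 3 mm, which is within the detectors' error. The drill and the screw box also kept their places relative to each other in the wrist pictures, to about 1 mm.
- **Surroundings:** I touched nothing but the drill, and the arm was clear of it, about 159 mm above the bench, when I handed in.

**Checks that disagreed:**
- During the second collar stroke the press reached about 17 N, above the 8 to 15 N suggested, with about 8 N sideways along the spindle. I eased it off and saw no shift of the drill afterwards.
- The detector put the button top at 56 mm, about 2.7 mm lower than it should be when fully in. That is within its error.

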